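# Press a button, then draw out and hold the die slide for inspection

### The job

Set the metal button that lies in the small hand press: push the press's lever down to its stop and let it spring all the way back up, leaving the slide home meanwhile. Then pull the spring-return slide out by its upright tab until the fin of its pointer is level with the fin of the index clip on the rail, and finish while still holding it still there against its spring, so that I can inspect the button. The button must stay in its pocket, and the index clip and the other things about the worktop must stay where they are.

Things in the scene. Friction and masses are not known exactly. Their poses are not given: they have to be found in the camera images.
- button_press: the grey hand press, fixed to the worktop; base plate 240 x 110 x 16 mm. Origin on the worktop below the press; its own x axis points to its back, y to the lever's side, z up; the base reaches from x = -150 to +90 mm. The column and head stand at x = -6 to 88 mm, 56 to 64 mm wide, top 138 mm high. Position and yaw vary. A wall shelf hangs above the back of the worktop (front edge at world x = 665 mm, underside 510 mm above the worktop): keep the wrist clear of it.
- lever_pivot (a point): the lever's axis of turning, at (-17, 0, 115) mm in the press's frame; the axis runs along the press's x
- lever_grip (a point): a point in the middle of the lever's black round grip (20 mm thick, 80 mm long along the lever), 135 mm from the pivot. It turns in the press's y-z plane: at rest the lever reaches to the press's +y side and 0.5 rad upward, at the stop it points 0.15 rad below level
- press_lever (a joint): the lever's angle in rad: 0 at rest (up), grows as it is pushed down, 0.65 at the stop. A spring brings it back; at the grip it takes about 3 N to start and 8 N at the stop. It drives the ram down on the button
- slide_tab (a point): middle of the top of the slide's upright black tab, which is 14 mm thick (press x), 36 mm wide (press y), top 92 mm above the worktop; graspable from above over its upper 55 mm. At rest at x = -112 mm, y = 0 in the press's frame
- die_slide (a joint): how far the slide is drawn out in m, along the press's -x; 0 home, 0.10 at the end. A spring pulls it home: 3 N at home, plus 0.5 N for every 10 mm
- slide_pointer (a point): top of the upright fin (3 mm thick along the press's x, 10 mm wide) of the pointer on the slide, on the lever's side, 48.5 mm above the worktop; at rest at (-45, 35) mm in the press's frame. It moves with the slide
- index_tip (a point): top of the like upright fin of the index clip, a small grey clip with a screw on the graduated rail along the base, beside the pointer's path (y = 48 mm, 48.5 mm high). Where the clip is set along the rail varies: the slide must come out 45 to 70 mm. The slide is at the mark when both fins have the same x in the press's frame. The clip is stiff and must not be shifted
- coat_button: the metal button, 23 mm across, 10 mm high, lying loose in the slide's pocket; origin at the centre of its underside
- die_pocket (a point): centre of the pocket's floor in the slide: a ring of 28 mm bore and 7 mm height on the slide, 28 mm above the worktop, under the ram at rest; moves with the slide
- spare_knob: bystander, loose: a dark dryer knob, 52 mm disc with a grey grip bar, 23 mm high, flat on the worktop below the lever; leave alone
- peg_3: bystander, loose: a plastic clothes peg, 15 x 72 x 12 mm, lying beside the press on the side away from the lever; leave alone
- tape_measure: bystander, loose: a pocket tape measure, 64 x 56 x 53 mm; leave alone
- dosing_cap_1: bystander, loose: an open white dosing cap, 65 mm across, 40 mm high; leave alone
- thread_spool_5: bystander, loose: a thread spool, 25 mm across, 43 mm high; leave alone
- scrub_brush: bystander, loose: a wooden scrub brush, 73 x 148 x 44 mm; leave alone

How it is judged (in metres and radians):
On the way, in this order (a step that is already met when the one before it is completed fails the run):
1. the lever is pushed down to its stop while the slide is home (value of joint press_lever above 0.6 rad and value of joint die_slide below 0.008 m), for 0.1 s.
2. the lever has come back up, the slide still home (value of joint press_lever below 0.06 rad and value of joint die_slide below 0.008 m), for 0.2 s.
3. the slide is drawn out so that its pointer is level with the index clip (x of slide_pointer in the frame of index_tip between -0.004 and 0.004 m and distance between coat_button and die_pocket below 0.006 m), for 0.3 s.
At the end, for the whole second after the job is handed in: the slide is held still by the fingers (at least 2 N on it) with its pointer within 4 mm of the index clip along the slide's travel, the lever is up (within 0.06 rad), the button is within 6 mm of its seat in the pocket (all of step 3 and value of joint press_lever below 0.06 rad and velocity of joint die_slide between -0.01 and 0.01 m/s and contact force between the fingers and die_slide above 2 N); the arm keeps its last pose, push and grip.
It fails at once if the slide is drawn out while the lever is down (value of joint press_lever above 0.15 rad and value of joint die_slide above 0.012 m).
It fails at once if the index clip is shifted (distance of index_tip from where it was at the start of the episode above 0.004 m).
It fails at once if the button leaves its pocket (distance between coat_button and die_pocket above 0.012 m).
It fails at once if a bystander is pushed more than 30 mm (distance of any of spare_knob, peg_3, tape_measure, dosing_cap_1, thread_spool_5, scrub_brush from where it was at the start of the episode above 0.03 m).
It also fails if it takes over 45 s, if anything falls off the work surface, if the arm or the gripper's body presses on something with over 40 N, if the wrist force passes 120 N, or if a joint passes its speed limit or range.

### The arm

A 6-joint arm with a two-finger parallel gripper is mounted at the origin on a cart in front of the work surface, level with it; the furniture and walls round the work are solid. World frame = base frame: x ahead of the robot, y to its left, z up, the work surface at z = 0. Lengths are in mm, angles in rad, forces in N, time in s.
With the tool pointing down it reaches from about 400 to 925 mm from the base axis. Payload 12.5 kg.
Tool frame: the origin (TCP) lies at the very end of the fingers, on their centre line; the grasp point (between the pads) lies 19 mm behind it; z points along the fingers, y is the line along which they close (so a half turn about z gives the same grasp; the last joint's range is limited). The gripper opens to 95 mm and grips with 3 to 60 N. Pads are 20 mm wide; open, the fingers measure 119 mm over their backs; the gripper's body (75 mm by 180 mm) begins 59 mm behind the grasp point.
Start: joints at [1.163, 0.491, 1.559, -0, 1.092, -0.106], TCP at [185.758, 596.775, 214.661] pointing down, gripper open.
Joint ranges: [-3.1, 3.1], [-0.84, 2.19], [0.05, 2.79], [-1.13, 4.28], [0.06, 2.93], [-2.69, 2.69]. Speed limits (rad/s): [2.22, 2.22, 2.79, 3.14, 3.14, 3.14].

### API

Orientations are given as [roll, pitch, yaw] about the fixed x, y, z axes, in that order (R = Rz(yaw) Ry(pitch) Rx(roll)).
In Python, from cell import * gives the robot as it stands.
- The arm moves only by the tool step_arm, never from a script. Its argument "plan" is a list of rows, each an object of numbers: "x", "y", "z": the shift along the tool's x, y, z in units of 25 mm (1.0 is 25 mm); "rx", "ry", "rz": the turn, a rotation vector about the tool's x, y, z in units of 0.1 rad (1.0 is 0.1 rad). In form: [{"x": .., "y": .., "z": .., "rx": .., "ry": .., "rz": ..}, ...]. A call has exactly 10 rows; each row shifts and turns the commanded pose from where the row before left it, along the tool's axes as they then stand; what a row does not reach is not made up. A row lasts 1/12 s, in which the tool goes at most 41.7 mm and 7.16 degrees, less where a joint would pass 70% of its speed; a pose out of reach is approached as far as the arm can. A call with a number of a shift or a turn outside -1 to 1 is refused whole. A call with a gripper value outside its range is refused whole. "jaw" is the closure, from -1 (fully open) to 1 (shut), so that 0 is half open, set as the call begins (left out, the last holds). The fingers move at their own pace and stop on an object; the grip force is fixed at half the most. Time passes only in rows, so rows that do not move let the fingers close, or fill a call up. It gives the time, the measured TCP pose, the force, the opening and the grip force at its end, in the units of the state.
- state(): the state, without advancing time (a new reading comes with each control period).
- read_camera(name): name is "scene" or "top" or "wrist"; returns a dict with "image" (420x560x3 uint8, red, green, blue), "depth" (420x560 float32, mm along the optical axis (not along the pixel's ray), 0 where there is no reading), "vfov" (degrees; the focal length in pixels is half the picture's height over the tangent of half this angle, whatever the lens; pixels are square), "cx", "cy" (the principal point, pixels), "k1" (the pictures are not rectified: a ray, as slopes to the right and down, at radius r is drawn at 1 + k1 r^2 times it, then the intrinsics apply), "R" (3x3) and "t" (3): a world point X has camera coordinates R X + t. Camera axes: x right, y down, z forward; pixel columns grow to the right and rows downward; lengths in mm; the calibration is good to about 2 mm. A picture is of the moment at which its call begins.
- job_done(): hands the job in; it is judged then, once.
The state is a dict: "t": time; "joints": joint angles; "qvel": joint speeds; "tau": joint torques, N m; "eef_pos": TCP position; "tcp_rot": TCP orientation; "ft_force": force on the tool from outside, world axes, zero at the start; "moment": the same for the moment, N m; "opening": opening from 0.0 (shut) to 1.0 (fully open); "grip_force": force on a finger pad.
Only numpy, scipy, OpenCV 4.12 (cv2) and the standard library are available. Lean on these libraries where they do the work, as an engineer would, in place of code of your own. Each camera call takes 0.05 s, during which the arm holds its last target. There are 200 camera calls.

## Working session

There is one attempt and no reset: what is moved stays moved. The work goes in short steps, Python scripts to look and compute and a tool call to move; the robot and the scene stay as the last step left them, time stands still between calls to the robot, and variables do not carry over. Pictures are saved under pics/ and viewed, at most 10 in all, crops included, and the job is handed in when it is done.

Besides the shell and the picture viewer there is one more tool, called after "Call:" by a JSON object that holds its "name" and its "arguments", one argument or row to a line. step_arm: Moves the arm, as the interface text tells. Shifts and turns lie within -1 to 1; 1 stands for 25 mm of shift or 0.1 rad of turn. Its arguments: {"type":"object","properties":{"plan":{"type":"array","items":{"type":"object","properties":{"x":{"type":"number"},"y":{"type":"number"},"z":{"type":"number"},"rx":{"type":"number"},"ry":{"type":"number"},"rz":{"type":"number"}}}},"jaw":{"type":"number"}},"required":["plan"]}

```bash
mkdir -p pics; cat > h.py <<'E'
from cell import *
import numpy as np, cv2
def snap(n,f):
    c=read_camera(n); cv2.imwrite('pics/'+f+'.png',c['image'][:,:,::-1]); np.savez('pics/'+f+'.npz',**c); return c
def load(f): return dict(np.load('pics/'+f+'.npz'))
def K(c):
    f=c['image'].shape[0]/2/np.tan(np.radians(c['vfov'])/2); return np.array([[f,0,c['cx']],[0,f,c['cy']],[0,0,1.]])
def ray(c,u,v):
    p=cv2.undistortPoints(np.array([[[u,v]]],float),K(c),np.array([c['k1'],0,0,0,0],float))[0,0]
    return np.array([p[0],p[1],1.])
def px(c,u,v,z=None):
    r=ray(c,u,v);R=c['R'];o=-R.T@c['t'];d=R.T@r
    if z is None: s=float(c['depth'][int(round(v)),int(round(u))])
    else: s=(z-o[2])/d[2]
    return o+s*d
def proj(c,X):
    X=np.atleast_2d(np.array(X,float)); p,_=cv2.projectPoints(X,cv2.Rodrigues(c['R'])[0],np.array(c['t'],float),K(c),np.array([c['k1'],0,0,0,0],float)); return p[:,0]
E
python3 - <<'E'
from h import *
a=snap('scene','s0');b=snap('top','t0')
for c in(a,b): print(c['vfov'],c['k1'],-c['R'].T@c['t'])
cv2.imwrite('pics/t0b.png',cv2.resize(b['image'][:,:,::-1],(800,600)))
s=state();print(s['eef_pos'],s['tcp_rot'],s['opening'],s['t'])
E
```

```text
49.50638223691999 -0.003966785421152466 [-315.99464908 -345.57894531 1057.07296532]
52.41613607124811 -0.08361728688173667 [ 307.04865313   23.10080719 1531.15842995]
[185.66544578 596.55076228 214.11434639] [-3.14056858e+00 -1.03600932e-04  2.83979486e+00] 1.0005679753739307 0.1
```

View pics/s0.png

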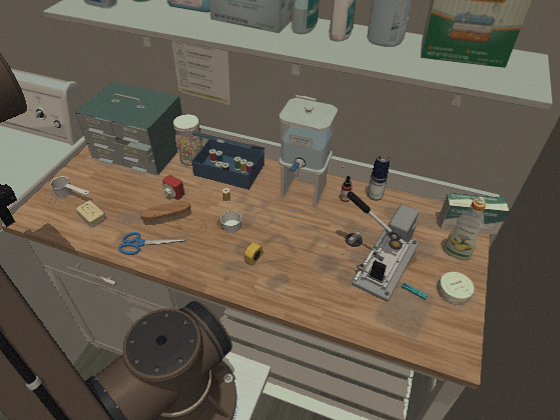

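View pics/t0b.png

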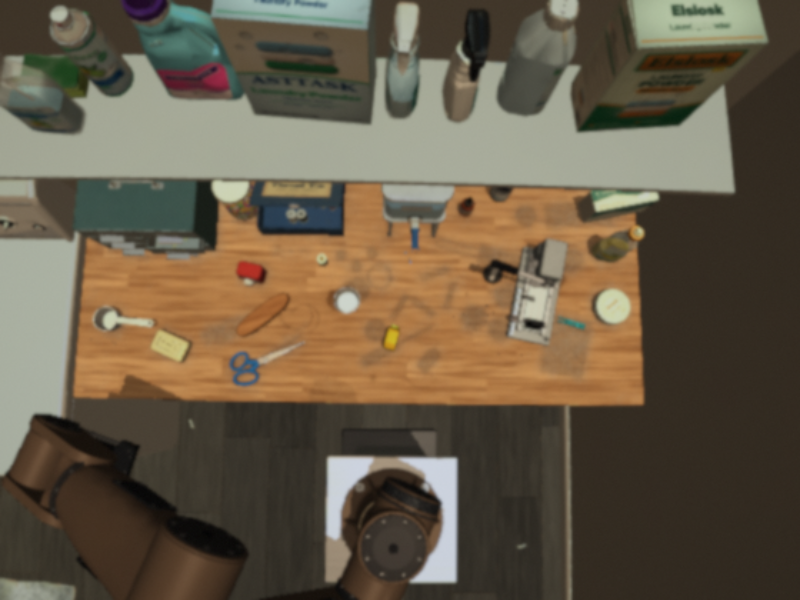

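The press is at about scene (390,255) and top (535,290 in the 800-px picture). The lever reaches to the left (+y) and the tab is at the near end. I'll enlarge both views.

```bash
python3 - <<'E'
from h import *
a=load('s0')['image'][180:310,335:435,::-1];b=load('t0')['image'][160:245,325:425,::-1]
A=cv2.resize(a,None,fx=4.6,fy=4.6,interpolation=cv2.INTER_CUBIC)
cv2.imwrite('pics/s0c.png',A)
B=cv2.resize(b,None,fx=7,fy=7,interpolation=cv2.INTER_CUBIC);cv2.imwrite('pics/t0c.png',B)
E
```

```text
(no output)
```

View pics/s0c.png

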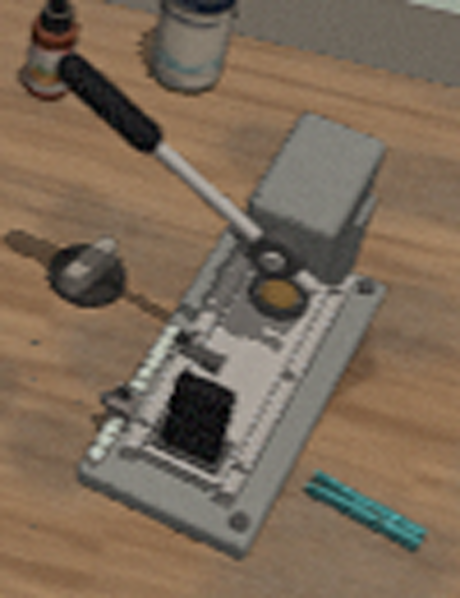

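View pics/t0c.png

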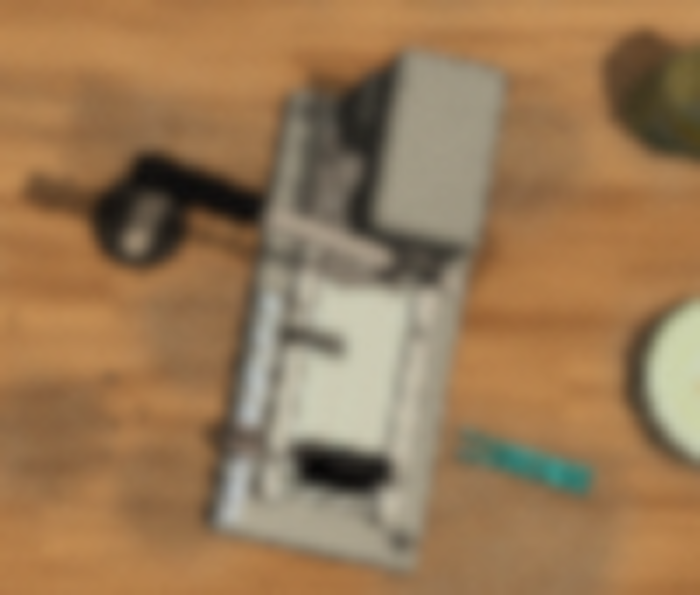

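Scene crop: base front corners are at (82,470) and (242,547), back right at (383,285), pointer arm at about (205,355), and the clip at about (115,400). Top crop: front corners are at (213,525) and (415,568), and the head top corners at (405,48), (505,72), (475,248). I'll fit the pose to these.

```bash
cat > fit.py <<'E'
from h import *
from scipy.optimize import least_squares
def W(p,X):
    X=np.atleast_2d(np.array(X,float));c,s=np.cos(p[2]),np.sin(p[2])
    return np.c_[p[0]+c*X[:,0]-s*X[:,1],p[1]+s*X[:,0]+c*X[:,1],X[:,2]]
def P(p,x):
    d=np.array(x[:2])-p[:2];c,s=np.cos(p[2]),np.sin(p[2]);return np.array([c*d[0]+s*d[1],-s*d[0]+c*d[1],x[2]])
E
python3 - <<'E'
from fit import *
S=load('s0');T=load('t0')
base=[(-150,55,16),(-150,-55,16),(90,-55,16)]
us=np.array([(82,470),(242,547),(383,285)])+.5; us=us/4.6-.5+[335,180]
ut=(np.array([(213,525),(415,568),(345,463)])+.5)/7-.5+[325,160]
tab=[base[0],base[1],(-112,0,92)]
f1=lambda p:(proj(S,W(p,base))-us).ravel()
f2=lambda p:(proj(T,W(p,tab))-ut).ravel()
for f in(f1,f2,lambda p:np.r_[f1(p),f2(p)]):
    r=least_squares(f,[550,-250,0.]);print(r.x.round(3),r.fun.round(1))
p=r.x
for n,q in dict(grip=(-17,118,180),tab=(-112,0,92),pocket=(-17,0,28),pt=(-45,35,48.5)).items(): print(n,W(p,q).round(1))
# where head/top: tab
for u in [(115,400),(122,396),(108,395)]:
    print('clip',P(p,px(S,*((np.array(u)+.5)/4.6-.5+[335,180]),48.5)).round(1))
print('clip top',P(p,px(T,*((np.array((240,440))+.5)/7-.5+[325,160]),48.5)).round(1),'ptr',P(p,px(T,*((np.array((315,340))+.5)/7-.5+[325,160]),48.5)).round(1))
E
```

```text
[ 5.86238e+02 -3.65126e+02 -1.89000e-01] [-1.6 -0.3  1.1  0.7  0.5 -0.6]
[ 5.88703e+02 -3.59523e+02 -1.61000e-01] [-1.3  0.7 -0.3 -0.2  1.5 -0.5]
[ 5.87124e+02 -3.64568e+02 -1.90000e-01] [-1.7 -0.7  0.9  0.3  0.3 -0.8 -1.   0.5 -0.2  0.5  2.  -0.2]
grip [[ 592.7 -245.5  180. ]]
tab [[ 477.1 -343.4   92. ]]
pocket [[ 570.4 -361.4   28. ]]
pt [[ 549.6 -321.7   48.5]]
clip [-115.9   48.3   48.5]
clip [-110.9   46.    48.5]
clip [-114.7   53.4   48.5]
clip top [-106.6   51.9   48.5] ptr [-48.3  23.   48.5]
```

The pose is about (587,-365) with yaw -0.19, good to 3–5 mm. The clip is at press x of about -110. Before swinging across I'll check what stands in the way.

```bash
python3 - <<'E'
from fit import *
for n in('s0','t0'):
    c=load(n);d=c['depth'];v,u=np.mgrid[0:420:2,0:560:2];q=np.stack([u.ravel(),v.ravel()],1).astype(float)
    z=d[::2,::2].ravel();r=cv2.undistortPoints(q[:,None],K(c),np.array([c['k1'],0,0,0,0.]))[:,0]
    X=(np.c_[r,np.ones(len(r))]*z[:,None]-c['t'])@c['R'];X=X[z>0]
    rad=np.hypot(X[:,0],X[:,1]);th=np.arctan2(X[:,1],X[:,0])
    print(n)
    for t in np.arange(1.2,-.8,-.2):
        print(round(t,1),[int(max(X[(abs(th-t)<.1)&(abs(rad-R)<25)&(X[:,2]<480),2],default=-1)) for R in range(450,800,50)])
E
```

```text
s0
1.2 [-1, -1, 335, 236, 2, 2, 4]
1.0 [0, 2, 4, 5, 32, 33, 47]
0.8 [4, 14, 12, 47, 28, 31, 3]
0.6 [5, 8, 46, 47, 66, 65, 5]
0.4 [5, 6, 2, 45, 3, 63, 161]
0.2 [5, 41, 40, 35, 47, 65, 163]
0.0 [54, 3, 5, 4, 204, 316, 334]
-0.2 [3, 5, 4, 4, 4, 315, 314]
-0.4 [3, 4, 3, 3, 206, 32, 137]
-0.6 [5, 4, 34, 93, 142, 141, 142]
t0
1.2 [-885, -881, 479, 479, 475, 301, 7]
1.0 [3, 9, 7, 7, 35, 37, 48]
0.8 [8, 15, 15, 41, 33, 33, 8]
0.6 [10, 14, 48, 50, 61, 69, 10]
0.4 [9, 12, 10, 50, 12, 62, 167]
0.2 [11, 48, 46, 35, 49, 70, 165]
0.0 [59, 11, 8, 7, 207, 320, 318]
-0.2 [14, 10, 9, 12, 9, 318, 320]
-0.4 [9, 10, 8, 8, 205, 29, 143]
-0.6 [8, 6, 39, 97, 142, 146, 145]
```

Call:
{"name": "step_arm", "arguments": {
  "jaw": 1,
  "plan": [
    {"y": -1, "z": -0.8, "x": -0.5, "rz": 0.2},
    {"y": -1, "z": -0.8, "x": -0.5, "rz": 0.2},
    {"y": -1, "x": -1, "rz": 0.4},
    {"y": -0.8, "x": -1, "rz": 0.4},
    {"x": -1, "rz": 0.46},
    {"x": -1, "rz": 0.46},
    {"x": -1, "rz": 0.46},
    {"x": -1, "rz": 0.46},
    {"x": -1, "rz": 0.46},
    {"x": -1, "rz": 0.46}
  ]
}}

```text
schema error: expected keys x, y, z, rx, ry, rz
```

Call:
{"name": "step_arm", "arguments": {
  "plan": [
    {"x": -1, "rz": 0.46},
    {"x": -1, "rz": 0.46},
    {"x": -1, "rz": 0.46},
    {"x": -1, "rz": 0.46},
    {"x": -1, "rz": 0.46},
    {"x": -1, "rz": 0.46},
    {"x": -1, "rz": 0.46},
    {"x": -1, "rz": 0.46},
    {"x": -1, "rz": 0.46},
    {"x": -1, "rz": 0.46}
  ]
}}

```text
schema error: expected keys x, y, z, rx, ry, rz
```

Call:
{"name": "step_arm", "arguments": {
  "plan": [
    {"x": -1, "rz": 0.46},
    {"x": -1, "rz": 0.46},
    {"x": -1, "rz": 0.46},
    {"x": -1, "rz": 0.46},
    {"x": -1, "rz": 0.46},
    {"x": -1, "rz": 0.46},
    {"x": -1, "rz": 0.46},
    {"x": -1, "rz": 0.46},
    {"x": -1, "rz": 0.46},
    {"x": -1, "rz": 0.46}
  ]
}}

```text
schema error: expected keys x, y, z, rx, ry, rz
```

All six keys are needed in every row.

Call:
{"name": "step_arm", "arguments": {
  "jaw": 1,
  "plan": [
    {"x": -0.5, "y": -1, "z": -0.8, "rx": 0, "ry": 0, "rz": 0.2},
    {"x": -0.5, "y": -1, "z": -0.8, "rx": 0, "ry": 0, "rz": 0.2},
    {"x": -1, "y": -1, "z": 0, "rx": 0, "ry": 0, "rz": 0.4},
    {"x": -1, "y": -0.8, "z": 0, "rx": 0, "ry": 0, "rz": 0.4},
    {"x": -1, "y": 0, "z": 0, "rx": 0, "ry": 0, "rz": 0.46},
    {"x": -1, "y": 0, "z": 0, "rx": 0, "ry": 0, "rz": 0.46},
    {"x": -1, "y": 0, "z": 0, "rx": 0, "ry": 0, "rz": 0.46},
    {"x": -1, "y": 0, "z": 0, "rx": 0, "ry": 0, "rz": 0.46},
    {"x": -1, "y": 0, "z": 0, "rx": 0, "ry": 0, "rz": 0.46},
    {"x": -1, "y": 0, "z": 0, "rx": 0, "ry": 0, "rz": 0.46}
  ]
}}

```text
t: 0.93
eef_pos: [354.6, 404.4, 254.4]
tcp_rot: [-3.141, -0.0, 2.441]
ft_force: [0.5, 0.9, 0.3]
opening: 0.353
grip_force: 0.0
```

Call:
{"name": "step_arm", "arguments": {
  "plan": [
    {"x": -1, "y": 0, "z": 0, "rx": 0, "ry": 0, "rz": 0.46},
    {"x": -1, "y": 0, "z": 0, "rx": 0, "ry": 0, "rz": 0.46},
    {"x": -1, "y": 0, "z": 0, "rx": 0, "ry": 0, "rz": 0.46},
    {"x": -1, "y": 0, "z": 0, "rx": 0, "ry": 0, "rz": 0.46},
    {"x": -1, "y": 0, "z": 0, "rx": 0, "ry": 0, "rz": 0.46},
    {"x": -1, "y": 0, "z": 0, "rx": 0, "ry": 0, "rz": 0.46},
    {"x": -1, "y": 0, "z": 0, "rx": 0, "ry": 0, "rz": 0.46},
    {"x": -1, "y": 0, "z": 0, "rx": 0, "ry": 0, "rz": 0.46},
    {"x": -1, "y": 0, "z": 0, "rx": 0, "ry": 0, "rz": 0.46},
    {"x": -1, "y": 0, "z": 0, "rx": 0, "ry": 0, "rz": 0.46}
  ]
}}

```text
t: 1.77
eef_pos: [507.2, 209.3, 254.3]
tcp_rot: [-3.141, -0.0, 1.982]
ft_force: [0.6, 0.0, -0.6]
opening: 0.003
grip_force: 0.0
```

Call:
{"name": "step_arm", "arguments": {
  "plan": [
    {"x": -1, "y": 0, "z": 0, "rx": 0, "ry": 0, "rz": 0.46},
    {"x": -1, "y": 0, "z": 0, "rx": 0, "ry": 0, "rz": 0.46},
    {"x": -1, "y": 0, "z": 0, "rx": 0, "ry": 0, "rz": 0.46},
    {"x": -1, "y": 0, "z": 0, "rx": 0, "ry": 0, "rz": 0.46},
    {"x": -1, "y": 0, "z": 0, "rx": 0, "ry": 0, "rz": 0.46},
    {"x": -1, "y": 0, "z": 0, "rx": 0, "ry": 0, "rz": 0.46},
    {"x": -1, "y": 0, "z": 0, "rx": 0, "ry": 0, "rz": 0.46},
    {"x": -1, "y": 0, "z": 0, "rx": 0, "ry": 0, "rz": 0.46},
    {"x": -1, "y": 0, "z": 0, "rx": 0, "ry": 0, "rz": 0.46},
    {"x": 0, "y": 0, "z": 0, "rx": 0, "ry": 0, "rz": 0}
  ]
}}

```text
t: 2.6
eef_pos: [557.6, -10.5, 254.2]
tcp_rot: [-3.141, 0.001, 1.565]
ft_force: [-0.5, -0.0, -0.3]
opening: 0.003
grip_force: 0.0
```

Call:
{"name": "step_arm", "arguments": {
  "plan": [
    {"x": -1, "y": 0, "z": -0.4, "rx": 0, "ry": 0, "rz": 0.2},
    {"x": -1, "y": 0, "z": -0.4, "rx": 0, "ry": 0, "rz": 0.2},
    {"x": -1, "y": 0, "z": -0.4, "rx": 0, "ry": 0, "rz": 0.2},
    {"x": -1, "y": 0, "z": -0.4, "rx": 0, "ry": 0, "rz": 0.2},
    {"x": -1, "y": 0, "z": -0.4, "rx": 0, "ry": 0, "rz": 0.2},
    {"x": -1, "y": 0, "z": 0, "rx": 0, "ry": 0, "rz": 0.2},
    {"x": -1, "y": 0, "z": 0, "rx": 0, "ry": 0, "rz": 0.2},
    {"x": -1, "y": 0, "z": 0, "rx": 0, "ry": 0, "rz": 0.2},
    {"x": -1, "y": 0, "z": 0, "rx": 0, "ry": 0, "rz": 0.2},
    {"x": 0, "y": 0, "z": 0, "rx": 0, "ry": 0, "rz": 0}
  ]
}}

```text
t: 3.43
eef_pos: [538.7, -234.1, 304.1]
tcp_rot: [-3.141, 0.0, 1.387]
ft_force: [-0.1, -0.2, -0.5]
opening: 0.001
grip_force: 0.0
```

```bash
python3 - <<'E'
from fit import *
c=snap('wrist','w1');s=state();print(s['eef_pos'],s['tcp_rot'],-c['R'].T@c['t'],c['R'][2],c['vfov'])
cv2.imwrite('pics/w1b.png',cv2.resize(c['image'][:,:,::-1],(800,600),interpolation=cv2.INTER_CUBIC))
E
```

```text
[ 538.96264727 -232.36047441  304.07764967] [-3.14083037e+00 -3.55560682e-04  1.38784513e+00] [ 550.3057249  -169.23715478  474.58098741] [-0.04402991 -0.23379451 -0.97128857] 71.68686127146104
```

View pics/w1b.png

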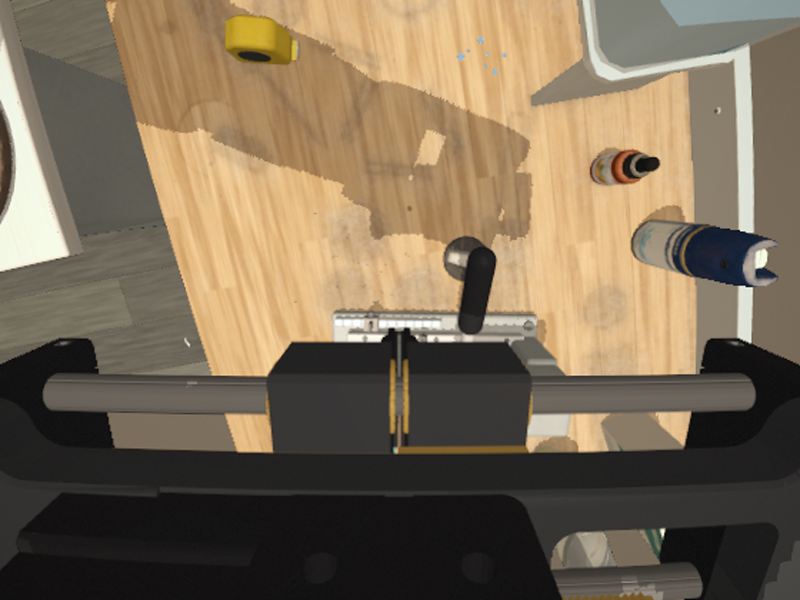

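The wrist camera shows the grip from about (482,255) to (470,328) and the clip on the rail at about (372,323). The blue can at (690,250) may be in the way of the 180-mm-long body, so I'll measure it.

```bash
python3 - <<'E'
from fit import *
c=load('w1');k=.7
p=np.array([587.1,-364.6,-.19])
for n,u in dict(can_l=(640,243),can_m=(690,250),can_tip=(735,262),can_n=(700,280),bottle=(640,165),bcap=(652,163),grip1=(482,262),grip2=(476,290),grip3=(471,320),clip=(372,318),cornL=(333,312),cornR=(537,313),head=(545,385)).items():
    q=px(c,u[0]*k,u[1]*k);print(n,q.round(1),P(p,q).round(1))
T=load('t0')
for n,u in dict(brown=(466,206),can=(499,192)).items(): print(n,px(T,u[0]*.7,u[1]*.7).round())
E
```

```text
can_l [ 803.9 -265.8   23.7] [194.3 137.9  23.7]
can_m [ 806.7 -263.7  103.2] [196.5 140.5 103.2]
can_tip [ 809.6 -267.3  154.6] [200.1 137.6 154.6]
can_n [ 882.1 -325.2   10.8] [282.2  94.4  10.8]
bottle [ 773.3 -180.5   86.1] [148.  216.   86.1]
bcap [ 776.7 -180.2   99.4] [151.4 216.9  99.4]
grip1 [ 596.2 -220.5  205.7] [-18.3 143.2 205.7]
grip2 [ 591.3 -241.2  194.9] [-19.2 122.  194.9]
grip3 [ 586.6 -266.9  180.1] [-19.   95.9 180.1]
clip [ 497.6 -291.9   37.5] [-101.6   54.5   37.5]
cornL [ 449.5 -286.     2.6] [-150.    51.2    2.6]
cornR [ 687.8 -332.4    0.8] [92.8 50.6  0.8]
head [ 572.7 -211.2  397.7] [-43.1 147.9 397.7]
brown [ 768. -175.   73.]
can [ 808. -259.   71.]
```

Call:
{"name": "step_arm", "arguments": {
  "plan": [
    {"x": 0, "y": 0.55, "z": 0, "rx": 0, "ry": 0, "rz": 0},
    {"x": 0, "y": 0.55, "z": 0, "rx": 0, "ry": 0, "rz": 0},
    {"x": 0, "y": 0.55, "z": 0.4, "rx": 0, "ry": 0, "rz": 0},
    {"x": 0, "y": 0.55, "z": 0.4, "rx": 0, "ry": 0, "rz": 0},
    {"x": 0, "y": 0, "z": 0.6, "rx": 0, "ry": 0, "rz": 0},
    {"x": 0, "y": 0, "z": 0.6, "rx": 0, "ry": 0, "rz": 0},
    {"x": 0, "y": 0, "z": 0.6, "rx": 0, "ry": 0, "rz": 0},
    {"x": 0, "y": 0, "z": 0.6, "rx": 0, "ry": 0, "rz": 0},
    {"x": 0, "y": 0, "z": 0.4, "rx": 0, "ry": 0, "rz": 0},
    {"x": 0, "y": 0, "z": 0, "rx": 0, "ry": 0, "rz": 0}
  ]
}}

```text
t: 4.32
eef_pos: [593.0, -239.6, 212.5]
tcp_rot: [-3.138, -0.001, 1.391]
ft_force: [1.0, -0.0, -0.1]
opening: 0.002
grip_force: 0.0
```

Call:
{"name": "step_arm", "arguments": {
  "plan": [
    {"x": 0, "y": 0, "z": 0.4, "rx": 0, "ry": 0, "rz": 0},
    {"x": 0, "y": 0, "z": 0.4, "rx": 0, "ry": 0, "rz": 0},
    {"x": 0, "y": 0, "z": 0.4, "rx": 0, "ry": 0, "rz": 0},
    {"x": 0, "y": 0, "z": 0.4, "rx": 0, "ry": 0, "rz": 0},
    {"x": 0, "y": 0, "z": 0.4, "rx": 0, "ry": 0, "rz": 0},
    {"x": 0, "y": 0, "z": 0.4, "rx": 0, "ry": 0, "rz": 0},
    {"x": 0, "y": 0, "z": 0.4, "rx": 0, "ry": 0, "rz": 0},
    {"x": 0, "y": 0, "z": 0.4, "rx": 0, "ry": 0, "rz": 0},
    {"x": 0, "y": 0, "z": 0.2, "rx": 0, "ry": 0, "rz": 0},
    {"x": 0, "y": 0, "z": 0, "rx": 0, "ry": 0, "rz": 0}
  ]
}}

```text
t: 5.15
eef_pos: [593.4, -240.5, 128.3]
tcp_rot: [-3.141, -0.001, 1.39]
ft_force: [-0.1, 3.9, 7.3]
opening: 0.001
grip_force: 3.4
```

Contact: 7 N up. Next I'll push slowly on to the stop.

Call:
{"name": "step_arm", "arguments": {
  "plan": [
    {"x": 0, "y": 0, "z": 0.2, "rx": 0, "ry": 0, "rz": 0},
    {"x": 0, "y": 0, "z": 0.2, "rx": 0, "ry": 0, "rz": 0},
    {"x": 0, "y": 0, "z": 0.2, "rx": 0, "ry": 0, "rz": 0},
    {"x": 0, "y": 0, "z": 0.1, "rx": 0, "ry": 0, "rz": 0},
    {"x": 0, "y": 0, "z": 0.1, "rx": 0, "ry": 0, "rz": 0},
    {"x": 0, "y": 0, "z": 0.05, "rx": 0, "ry": 0, "rz": 0},
    {"x": 0, "y": 0, "z": 0, "rx": 0, "ry": 0, "rz": 0},
    {"x": 0, "y": 0, "z": 0, "rx": 0, "ry": 0, "rz": 0},
    {"x": 0, "y": 0, "z": 0, "rx": 0, "ry": 0, "rz": 0},
    {"x": 0, "y": 0, "z": 0, "rx": 0, "ry": 0, "rz": 0}
  ]
}}

```text
t: 5.98
eef_pos: [593.7, -240.5, 108.4]
tcp_rot: [3.141, -0.001, 1.39]
ft_force: [0.7, 5.5, 8.7]
opening: 0.001
grip_force: 4.9
```

Call:
{"name": "step_arm", "arguments": {
  "plan": [
    {"x": 0, "y": 0, "z": 0.08, "rx": 0, "ry": 0, "rz": 0},
    {"x": 0, "y": 0, "z": 0.08, "rx": 0, "ry": 0, "rz": 0},
    {"x": 0, "y": 0, "z": 0.04, "rx": 0, "ry": 0, "rz": 0},
    {"x": 0, "y": 0, "z": 0, "rx": 0, "ry": 0, "rz": 0},
    {"x": 0, "y": 0, "z": 0, "rx": 0, "ry": 0, "rz": 0},
    {"x": 0, "y": 0, "z": 0, "rx": 0, "ry": 0, "rz": 0},
    {"x": 0, "y": 0, "z": 0, "rx": 0, "ry": 0, "rz": 0},
    {"x": 0, "y": 0, "z": 0, "rx": 0, "ry": 0, "rz": 0},
    {"x": 0, "y": 0, "z": 0, "rx": 0, "ry": 0, "rz": 0},
    {"x": 0, "y": 0, "z": 0, "rx": 0, "ry": 0, "rz": 0}
  ]
}}

```text
t: 6.82
eef_pos: [593.9, -240.6, 106.1]
tcp_rot: [3.139, -0.0, 1.39]
ft_force: [-6.5, 9.5, 31.9]
opening: 0.003
grip_force: 16.5
```

The stop is reached: 32 N, with the motion stalled. Now I'll raise and let the lever come back.

Call:
{"name": "step_arm", "arguments": {
  "plan": [
    {"x": 0, "y": 0, "z": -0.4, "rx": 0, "ry": 0, "rz": 0},
    {"x": 0, "y": 0, "z": -0.4, "rx": 0, "ry": 0, "rz": 0},
    {"x": 0, "y": 0, "z": -0.4, "rx": 0, "ry": 0, "rz": 0},
    {"x": 0, "y": 0, "z": -0.4, "rx": 0, "ry": 0, "rz": 0},
    {"x": 0, "y": 0, "z": -0.4, "rx": 0, "ry": 0, "rz": 0},
    {"x": 0, "y": 0, "z": -0.4, "rx": 0, "ry": 0, "rz": 0},
    {"x": 0, "y": 0, "z": -0.4, "rx": 0, "ry": 0, "rz": 0},
    {"x": 0, "y": 0, "z": -0.4, "rx": 0, "ry": 0, "rz": 0},
    {"x": 0, "y": 0, "z": -0.5, "rx": 0, "ry": 0, "rz": 0},
    {"x": 0, "y": 0, "z": -0.5, "rx": 0, "ry": 0, "rz": 0}
  ]
}}

```text
t: 7.65
eef_pos: [593.1, -240.6, 208.7]
tcp_rot: [-3.14, -0.001, 1.39]
ft_force: [0.3, 0.7, -0.1]
opening: 0.004
grip_force: 0.0
```

Call:
{"name": "step_arm", "arguments": {
  "jaw": 0,
  "plan": [
    {"x": 0, "y": 0, "z": -0.6, "rx": 0, "ry": 0, "rz": 0},
    {"x": 0, "y": 0, "z": -0.6, "rx": 0, "ry": 0, "rz": 0},
    {"x": 0, "y": -0.5, "z": -0.5, "rx": 0, "ry": 0, "rz": 0},
    {"x": 0, "y": -0.9, "z": 0, "rx": 0, "ry": 0, "rz": 0},
    {"x": 0, "y": -0.9, "z": 0, "rx": 0, "ry": 0, "rz": 0},
    {"x": 0, "y": -0.9, "z": 0, "rx": 0, "ry": 0, "rz": 0},
    {"x": 0, "y": -0.9, "z": 0, "rx": 0, "ry": 0, "rz": 0},
    {"x": 0, "y": -0.5, "z": 0, "rx": 0, "ry": 0, "rz": 0},
    {"x": 0, "y": 0, "z": 0, "rx": 0, "ry": 0, "rz": 0},
    {"x": 0, "y": 0, "z": 0, "rx": 0, "ry": 0, "rz": 0}
  ]
}}

```text
t: 8.48
eef_pos: [480.3, -220.1, 251.2]
tcp_rot: [3.141, -0.001, 1.389]
ft_force: [-0.3, -0.4, -0.6]
opening: 0.498
grip_force: 0.0
```

```bash
python3 - <<'E'
from fit import *
c=snap('wrist','w2');s=state();print(s['eef_pos'],s['tcp_rot'],s['opening'],-c['R'].T@c['t'])
cv2.imwrite('pics/w2b.png',cv2.resize(c['image'][180:300,130:420,::-1],(800,331),interpolation=cv2.INTER_CUBIC))
E
```

```text
[ 480.79267261 -220.29184702  251.05282861] [ 3.14131151e+00 -4.44263352e-04  1.38968060e+00] 0.4973352458491415 [ 491.5047929  -155.36610901  421.79899876]
```

View pics/w2b.png

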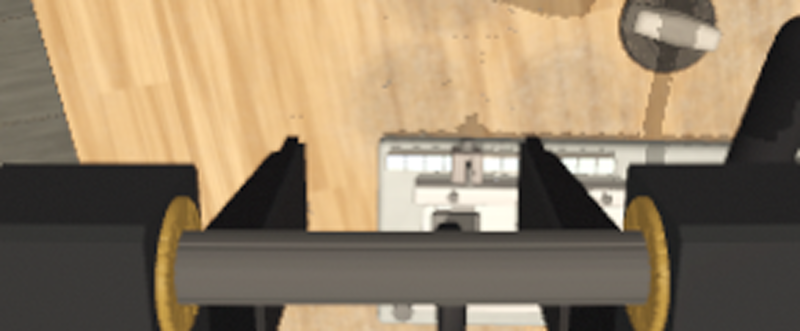

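The clip is at crop (467,165), the tab top at about (455,220), and the lever is back up at right. I'll refine the press position from the rail-side corners, then find the tab target.

```bash
python3 - <<'E'
from fit import *
p=np.array([587.1,-364.6,-.19])
c=load('w1');k=.7
A=[px(c,333*k,311*k,16),px(c,537*k,312*k,16)];print('w1',A,np.linalg.norm(A[1]-A[0]),np.arctan2(*(A[1]-A[0])[1::-1]))
d=load('w2');g=lambda x,y:((x+.5)/2.7586-.5+130,(y+.5)/2.7586-.5+180)
B=px(d,*g(381,137),16);print('w2 FL',B, 'pred',W(p,(-150,55,16)))
C=px(d,*g(467,150),48.5),px(d,*g(467,170),48.5);print('clip',[P(p,q).round(1) for q in C])
for u in [(467,165),(467,175),(445,218),(470,218)]: q=px(d,*g(*u));print(u,P(p,q).round(1))
t=proj(d,W(p,[(-119,18,92),(-105,18,92)]));print('tab edge pred crop',((t-[130,180])*2.7586).round())
s=state();y=s['tcp_rot'][2]
for q in[(-112,-6,68)]:
    w=W(p,q)[0];dd=w-s['eef_pos'];print('to',w,'tool',dd[:2]@[np.cos(y),np.sin(y)]/25,dd[:2]@[np.sin(y),-np.cos(y)]/25,-dd[2]/25)
E
```

```text
w1 [array([ 452.61473341, -281.5322193 ,   16.        ]), array([ 683.4716278, -325.9603737,   16.       ])] 235.09310196115757 -0.1901244520363418
w2 FL [ 451.90028589 -281.05162859   16.        ] pred [[ 450.18660396 -282.26093282   16.        ]]
clip [array([-105.2,   60.6,   48.5]), array([-104.9,   50.2,   48.5])]
(467, 165) [-104.5   50.3   41.3]
(467, 175) [-104.8   47.4   48. ]
(445, 218) [-114.6   18.3   33.9]
(470, 218) [-101.5   17.7   32.3]
tab edge pred crop [[440. 270.]
 [471. 270.]]
to [ 475.9823723  -349.33982917   68.        ] tool -5.112146117010322 0.7405370876524721 7.322113144388271
```

Call:
{"name": "step_arm", "arguments": {
  "jaw": 0,
  "plan": [
    {"x": -0.7, "y": 0.1, "z": 0, "rx": 0, "ry": 0, "rz": 0},
    {"x": -0.7, "y": 0.1, "z": 0, "rx": 0, "ry": 0, "rz": 0},
    {"x": -0.7, "y": 0.1, "z": 0, "rx": 0, "ry": 0, "rz": 0},
    {"x": -0.7, "y": 0.1, "z": 0, "rx": 0, "ry": 0, "rz": 0},
    {"x": -0.7, "y": 0.1, "z": 0, "rx": 0, "ry": 0, "rz": 0},
    {"x": -0.7, "y": 0.1, "z": 0.4, "rx": 0, "ry": 0, "rz": 0},
    {"x": -0.7, "y": 0.1, "z": 0.6, "rx": 0, "ry": 0, "rz": 0},
    {"x": -0.2, "y": 0, "z": 0.8, "rx": 0, "ry": 0, "rz": 0},
    {"x": 0, "y": 0, "z": 0.8, "rx": 0, "ry": 0, "rz": 0},
    {"x": 0, "y": 0, "z": 0.8, "rx": 0, "ry": 0, "rz": 0}
  ]
}}

```text
t: 9.37
eef_pos: [474.7, -349.6, 163.7]
tcp_rot: [-3.141, -0.001, 1.389]
ft_force: [0.1, -0.3, 0.0]
opening: 0.497
grip_force: 0.0
```

Call:
{"name": "step_arm", "arguments": {
  "plan": [
    {"x": 0, "y": 0, "z": 0.6, "rx": 0, "ry": 0, "rz": 0},
    {"x": 0, "y": 0, "z": 0.6, "rx": 0, "ry": 0, "rz": 0},
    {"x": 0, "y": 0, "z": 0.5, "rx": 0, "ry": 0, "rz": 0},
    {"x": 0, "y": 0, "z": 0.5, "rx": 0, "ry": 0, "rz": 0},
    {"x": 0, "y": 0, "z": 0.5, "rx": 0, "ry": 0, "rz": 0},
    {"x": 0, "y": 0, "z": 0.4, "rx": 0, "ry": 0, "rz": 0},
    {"x": 0, "y": 0, "z": 0.4, "rx": 0, "ry": 0, "rz": 0},
    {"x": 0, "y": 0, "z": 0.3, "rx": 0, "ry": 0, "rz": 0},
    {"x": 0, "y": 0, "z": 0.1, "rx": 0, "ry": 0, "rz": 0},
    {"x": 0, "y": 0, "z": 0, "rx": 0, "ry": 0, "rz": 0}
  ]
}}

```text
t: 10.2
eef_pos: [474.5, -348.8, 67.7]
tcp_rot: [-3.141, -0.001, 1.39]
ft_force: [0.3, -0.3, 0.5]
opening: 0.497
grip_force: 0.0
```

```bash
python3 - <<'E'
from fit import *
c=snap('wrist','w3');a=snap('scene','s3');s=state();print(s['eef_pos'],s['ft_force'],s['opening'])
A=cv2.resize(c['image'][120:320,130:430,::-1],(800,533),interpolation=cv2.INTER_CUBIC);cv2.imwrite('pics/w3b.png',A)
E
```

```text
[ 474.7632111  -349.10773003   68.67592423] [-0.5582456   0.56170379  0.63751874] 0.4978254272768295
```

View pics/w3b.png

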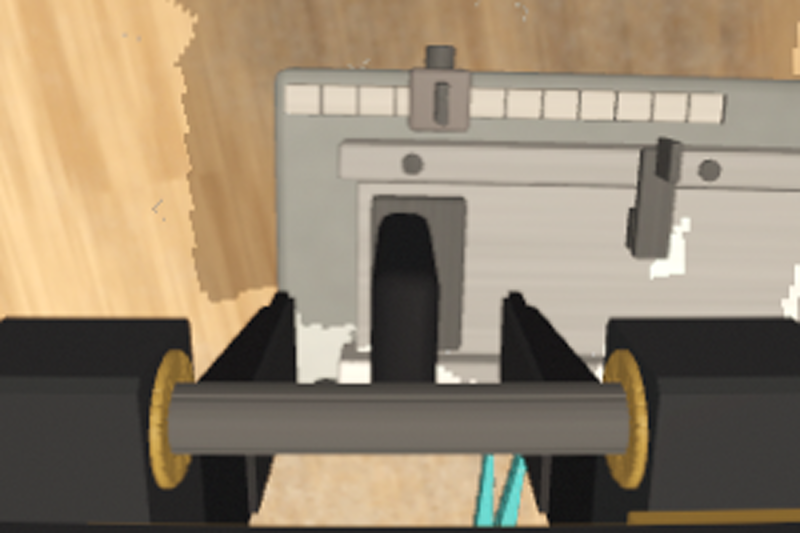

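The tab (405,300) sits between the fingers, centred. The clip's fin is at (442,100) and the pointer's fin at about (668,158). I'll measure their x-difference.

```bash
python3 - <<'E'
from fit import *
p=np.array([588,-364,-.19]);d=load('w3');g=lambda x,y:((x+.5)/2.6667-.5+130,(y+.5)/2.6667-.5+120)
for u in [(442,90),(442,100),(442,115),(660,145),(665,142),(668,150),(668,158),(675,160),(668,175)]:
    print(u,'plane',P(p,px(d,*g(*u),48.5)).round(1),'depth',P(p,px(d,*g(*u))).round(1))
print('proj ptr',((proj(d,W(p,[(-45,40,48.5),(-45,30,48.5),(-46.5,30,48.5),(-43.5,40,48.5)]))-[130,120])*2.6667).round(),'tab',((proj(d,W(p,(-112,18,92)))-[130,120])*2.6667).round())
E
python3 - <<'E'
import sys;sys.path.insert(0,'.')
import os;os.chdir('.')
import numpy as np,cv2
im=np.load('pics/w3.npz')['image'][140:192,280:400,::-1]
cv2.imwrite('pics/w3z.png',cv2.resize(im,None,fx=6.5,fy=6.5,interpolation=cv2.INTER_NEAREST))
E
```

```text
(442, 90) plane [-104.8   49.2   48.5] depth [-104.9   49.3   48.9]
(442, 100) plane [-104.8   46.9   48.5] depth [-104.8   46.9   49. ]
(442, 115) plane [-104.7   43.2   48.5] depth [-104.8   43.3   49.2]
(660, 145) plane [-50.7  36.5  48.5] depth [-47.8  35.5  40.1]
(665, 142) plane [-49.5  37.3  48.5] depth [-47.2  36.5  41.9]
(668, 150) plane [-48.6  35.3  48.5] depth [-47.1  34.8  44.3]
(668, 158) plane [-48.4  33.3  48.5] depth [-47.4  33.   45.6]
(675, 160) plane [-46.6  32.9  48.5] depth [-46.8  32.9  48.9]
(668, 175) plane [-48.1  29.1  48.5] depth [-48.2  29.1  48.8]
proj ptr [[683. 130.]
 [680. 171.]
 [674. 171.]
 [689. 131.]] tab [[413. 263.]]
```

View pics/w3z.png

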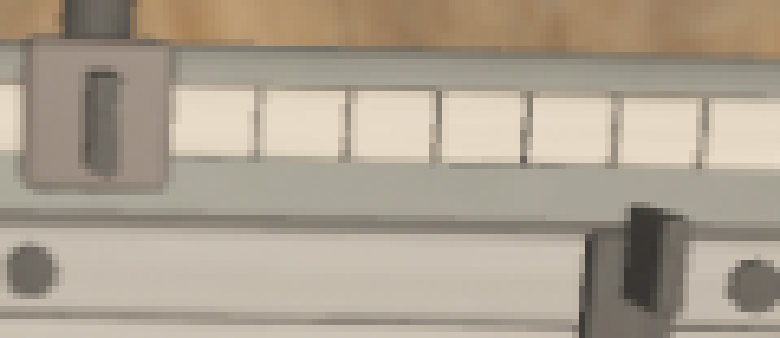

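Call:
{"name": "step_arm", "arguments": {
  "jaw": 1,
  "plan": [
    {"x": 0, "y": 0, "z": 0, "rx": 0, "ry": 0, "rz": 0},
    {"x": 0, "y": 0, "z": 0, "rx": 0, "ry": 0, "rz": 0},
    {"x": 0, "y": 0, "z": 0, "rx": 0, "ry": 0, "rz": 0},
    {"x": 0, "y": 0, "z": 0, "rx": 0, "ry": 0, "rz": 0},
    {"x": 0, "y": 0, "z": 0, "rx": 0, "ry": 0, "rz": 0},
    {"x": 0, "y": 0, "z": 0, "rx": 0, "ry": 0, "rz": 0},
    {"x": 0, "y": 0, "z": 0, "rx": 0, "ry": 0, "rz": 0},
    {"x": 0, "y": 0, "z": 0, "rx": 0, "ry": 0, "rz": 0},
    {"x": 0, "y": 0, "z": 0, "rx": 0, "ry": 0, "rz": 0},
    {"x": 0, "y": 0, "z": 0, "rx": 0, "ry": 0, "rz": 0}
  ]
}}

```text
t: 11.13
eef_pos: [474.8, -349.0, 68.5]
tcp_rot: [3.141, 0.0, 1.39]
ft_force: [3.9, 1.0, 1.1]
opening: 0.146
grip_force: 30.0
```

The pointer's fin top is at x ≈ -46.1 and the clip's fin at -104.8, so about 58.7 mm to draw. The grip is firm (30 N). I'll pull smoothly.

Call:
{"name": "step_arm", "arguments": {
  "plan": [
    {"x": 0, "y": -0.1, "z": 0, "rx": 0, "ry": 0, "rz": 0},
    {"x": 0, "y": -0.2, "z": 0, "rx": 0, "ry": 0, "rz": 0},
    {"x": 0.01, "y": -0.3, "z": 0, "rx": 0, "ry": 0, "rz": 0},
    {"x": 0, "y": -0.35, "z": 0, "rx": 0, "ry": 0, "rz": 0},
    {"x": 0, "y": -0.35, "z": 0, "rx": 0, "ry": 0, "rz": 0},
    {"x": 0.01, "y": -0.35, "z": 0, "rx": 0, "ry": 0, "rz": 0},
    {"x": 0, "y": -0.3, "z": 0, "rx": 0, "ry": 0, "rz": 0},
    {"x": 0, "y": -0.2, "z": 0, "rx": 0, "ry": 0, "rz": 0},
    {"x": 0, "y": -0.12, "z": 0, "rx": 0, "ry": 0, "rz": 0},
    {"x": 0, "y": -0.05, "z": 0, "rx": 0, "ry": 0, "rz": 0}
  ]
}}

```text
t: 11.97
eef_pos: [416.8, -337.4, 68.5]
tcp_rot: [3.142, -0.001, 1.389]
ft_force: [8.1, 4.5, 1.9]
opening: 0.141
grip_force: 30.0
```

```bash
python3 - <<'E'
from fit import *
c=snap('wrist','w4');s=state();print(s['eef_pos'],s['ft_force'],s['opening'],s['grip_force'])
p=np.array([588,-364,-.19])
uv=proj(c,W(p,(-104.8,42,48.5)))[0].astype(int);print(uv)
x0,y0=uv[0]-40,uv[1]-30;print(x0,y0)
A=cv2.resize(c['image'][y0:y0+60,x0:x0+80,::-1],None,fx=9,fy=9,interpolation=cv2.INTER_NEAREST);cv2.imwrite('pics/w4z.png',A)
E
```

```text
[ 416.79906448 -337.35152033   68.45028405] [6.69572257 3.69588686 1.89387062] 0.14301598154390538 29.966104924678802
[384 166]
344 136
```

View pics/w4z.png

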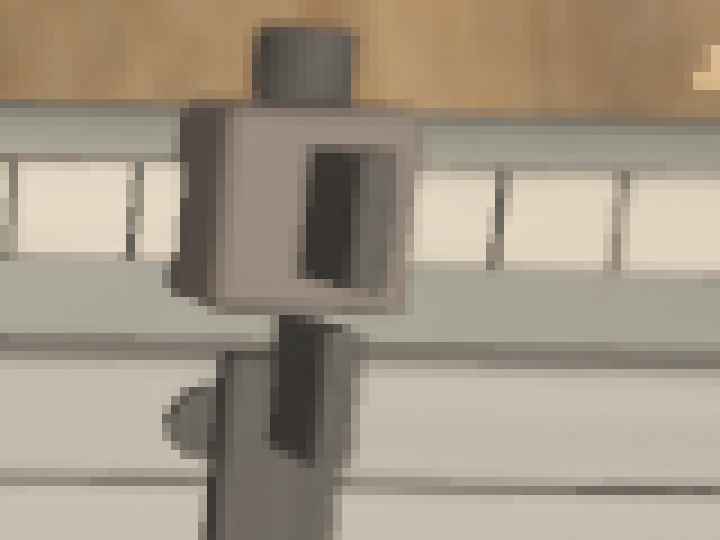

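The clip's fin top runs from (378,155) to (368,290) in the crop, and the pointer's fin top from (343,335) to (333,455).

```bash
python3 - <<'E'
from fit import *
p=np.array([588,-364,-.19]);d=load('w4')
for n,u in dict(c1=(378,155),c2=(368,290),p1=(343,335),p2=(333,455)).items():
    print(n,P(p,px(d,u[0]/9-.5+344,u[1]/9-.5+136,48.5)).round(2))
E
```

```text
c1 [-104.8    50.79   48.5 ]
c2 [-104.69   41.03   48.5 ]
p1 [-106.26   37.72   48.5 ]
p2 [-106.23   28.8    48.5 ]
```

The pointer is about 1.5 mm too far out. That's within tolerance, but I'll centre it and let it settle.

Call:
{"name": "step_arm", "arguments": {
  "plan": [
    {"x": 0, "y": 0.03, "z": 0, "rx": 0, "ry": 0, "rz": 0},
    {"x": 0, "y": 0.03, "z": 0, "rx": 0, "ry": 0, "rz": 0},
    {"x": 0, "y": 0, "z": 0, "rx": 0, "ry": 0, "rz": 0},
    {"x": 0, "y": 0, "z": 0, "rx": 0, "ry": 0, "rz": 0},
    {"x": 0, "y": 0, "z": 0, "rx": 0, "ry": 0, "rz": 0},
    {"x": 0, "y": 0, "z": 0, "rx": 0, "ry": 0, "rz": 0},
    {"x": 0, "y": 0, "z": 0, "rx": 0, "ry": 0, "rz": 0},
    {"x": 0, "y": 0, "z": 0, "rx": 0, "ry": 0, "rz": 0},
    {"x": 0, "y": 0, "z": 0, "rx": 0, "ry": 0, "rz": 0},
    {"x": 0, "y": 0, "z": 0, "rx": 0, "ry": 0, "rz": 0}
  ]
}}

```text
t: 12.85
eef_pos: [418.8, -337.7, 68.4]
tcp_rot: [3.141, -0.001, 1.389]
ft_force: [5.9, 3.4, 1.0]
opening: 0.144
grip_force: 30.0
```

```bash
python3 - <<'E'
from fit import *
c=snap('wrist','w5');s=state();print(s['t'],s['eef_pos'],s['ft_force'],s['grip_force'])
a=c['image'][136:196,344:424,::-1];f=snap('scene','s5')['image'][205:300,340:425,::-1]
A=cv2.resize(a,(400,300),interpolation=cv2.INTER_NEAREST);B=cv2.resize(f,(400,447),interpolation=cv2.INTER_CUBIC)
o=np.zeros((447,800,3),np.uint8);o[:300,:400]=A;o[:,400:]=B;cv2.imwrite('pics/f.png',o)
E
```

```text
12.9 [ 418.74976761 -337.69840976   68.43518551] [6.87062355 4.02546998 0.36993857] 29.969218969345093
```

View pics/f.png

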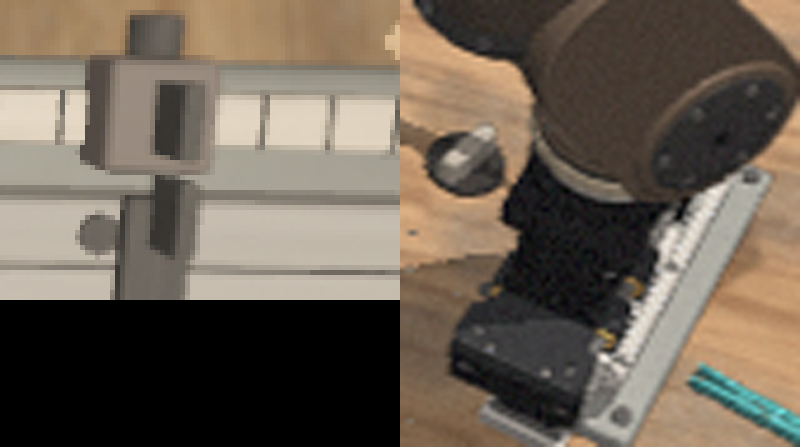

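The two fins are now in line (dark faces at 155–185 in both), the slide is held at 30 N grip, and the bystanders in view are untouched. Handing in.

```bash
python3 -c "
from cell import *
print(job_done())"
```

```text
the job is handed in; nothing more can be done
None
```

The button is set and the job is handed in: I pushed the lever to its stop (it stalled at 32 N) and let it spring back up. The slide is now held by its tab with the pointer's fin level with the clip's fin in the wrist camera, but I never saw the button itself, as the gripper hid the pocket after the pull, and the judge returned no verdict.

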